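# Slide the yellow kitting tray onto the yellow rails

### The arm

A 6-joint arm with a two-finger parallel gripper is mounted at the origin on the work surface. World frame = base frame: x ahead of the robot, y to its left, z up, the work surface at z = 0. Lengths are in mm, angles in rad, forces in N, time in s.
With the tool pointing down it reaches from about 300 to 950 mm from the base axis. Payload 3.1 kg.
Tool frame: the origin (TCP) lies at the very end of the fingers, on their centre line; the grasp point (between the pads) lies 19 mm behind it; z points along the fingers, y is the line along which they close (so a half turn about z gives the same grasp; the last joint's range is limited). The gripper opens to 85 mm and grips with 20 to 120 N. Pads are 22 mm wide; open, the fingers measure 114 mm over their backs; the gripper's body (76 mm by 85 mm) begins 54 mm behind the grasp point. The pads swing forward as they close: fully open they stand 13 mm farther back than shut.
Start: joints at [-1.256, 0.308, 1.634, -0, 1.2, -0.07], TCP at [234.583, -579.312, 197.772] pointing down, gripper open.
Joint ranges: [-3.06, 3.06], [-0.79, 1.96], [0.05, 2.63], [-1.19, 4.34], [0.05, 2.64], [-2.94, 2.94]. Speed limits (rad/s): [2.79, 2.79, 3.14, 3.14, 3.14, 3.14].

### API

Orientations are given as a unit quaternion [w, x, y, z].
In Python, from bench import sensors, vision, ctrl gives the robot as it stands.
- The arm moves only by the shell command python3 -m creep 'ROWS' [FORCE]. ROWS is JSON, a list of rows, each an object of numbers: "jaw": the closure, from 0 (fully open) to 1 (shut); "dx", "dy", "dz": the shift along the tool's x, y, z in mm; "rx", "ry", "rz": the turn, a rotation vector about the tool's x, y, z in rad. A call has 1 to 5 rows; each row is the pose to reach, as a shift and turn from the pose commanded when the call began, along the tool's axes at that moment; what a row does not reach only later rows make up. A row lasts 1/10 s, in which the tool goes at most 50 mm and 8.59 degrees, less where a joint would pass 70% of its speed; a pose out of reach is approached as far as the arm can. A call with a gripper value outside its range is refused whole. The fingers move at their own pace and stop on an object; FORCE is the grip in N (left out, the last holds). Time passes only in rows, so rows that repeat a pose let the fingers close. It gives the time, the measured TCP pose, the force, the opening and the grip force at its end, in the units of the state.
- sensors.get_obs(): the state, without advancing time (a new reading comes with each control period).
- vision.grab_frame(name): name is "side" or "top"; returns the picture (400x640x3 uint8, blue, green, red); there is no depth.
- vision.camera_model(name): a dict with "K" (3x3 intrinsics, pixels), "k1" (the pictures are not rectified: a ray, as slopes to the right and down, at radius r is drawn at 1 + k1 r^2 times it, then the intrinsics apply), "R" (3x3) and "t" (3): a world point X has camera coordinates R X + t. Camera axes: x right, y down, z forward; pixel columns grow to the right and rows downward; lengths in mm; the calibration is good to about 2 mm. A picture is of the moment at which its call begins. camera_model takes no time and is no camera call.
- ctrl.close_job(): hands the job in; it is judged then, once.
The state is a dict: "time_s": time; "joints": joint angles; "dq": joint speeds; "joint_torque": joint torques, N m; "eef_pos": TCP position; "eef_rot": TCP orientation; "force": force on the tool from outside, world axes, zero at the start; "ft_torque": the same for the moment, N m; "grip_width": finger opening in mm; "grasp_force": force on a finger pad.
Only numpy, scipy, OpenCV 4.12 (cv2) and the standard library are available. Lean on these libraries where they do the work, as an engineer would, in place of code of your own. Each camera call takes 0.05 s, during which the arm holds its last target. There are 200 camera calls.

### The job

Put the yellow tray of hardware away in the open tray rack: slide it, grip end last, onto the yellow pair of rails (the middle of the three) until it sits fully home against the stop at the back, resting level on both rails, and let go of it. Leave the red tray that is already in the rack where it is.

Things in the scene. Friction and masses are not known exactly. Their poses are not given: they have to be found in the camera images.
- tray_grip (a point): Centre (half-way up) of the loose yellow tray's upright black grip: 36 mm long (x), 14 thick (y; pinch across this), 56 high. Axes are the tray's: x from grip to the leading edge, z up. Yellow sheet 230 x 176 x 4 mm, rims up to 16 mm above the underside except at the grip end; 0.2 kg. From here: underside 32 mm below, leading edge 210 mm to +x, grip-end edge 20 mm to -x, sides 88 mm either way.
- yellow_rails: Yellow rail pair in an open four-post rack. Origin midway between the rails, half-way along, on the ledges' upper face where the tray rests; x into the rack, z up. From the open mouth at x = -75 mm to the stop, an 18 mm high crossbar, at +75. Ledges span 74 to 104 mm either side; 18 mm side walls leave 200 mm clear between. When home, the grip is at x = -135 mm, outside. Height varies.
- blue_mid (a point): Blue rail pair, same shape and axes as the yellow, 80 to 95 mm above it (its ledges are 6 mm thick), empty; not to be used. Midpoint between its rails, on the ledges' upper face. The rack's posts are 300 mm high and stand 104 to 120 mm either side of the middle, none further out than the rail mouths.
- red_tray: Red tray of the same shape, home on the red rails 85 to 100 mm below the yellow; leave it alone. Origin: centre of its underside; x into the rack, z up. Its black grip stands in front of the rack, 95 mm towards -x of this origin, its top 60 mm above it.

How it is judged:
By the outcome, as a careful person would: the job done as asked, in the order asked, and still so for the second after the job is handed in, with the robot touching nothing.
It also fails if it takes over 54 s, if anything falls off the work surface, if the arm or the gripper's body presses on something with over 40 N, if the wrist force passes 120 N, or if a joint passes its speed limit or range.

## Working session

There is one attempt and no reset: what is moved stays moved. The work goes in short steps, Python scripts to look and compute and a shell command to move; the robot and the scene stay as the last step left them, time stands still between calls to the robot, and variables do not carry over. Pictures are saved under pics/ and viewed, at most 10 in all, crops included, and the job is handed in when it is done.

```bash
mkdir -p pics; ls
python3 - <<'E'
from bench import sensors, vision
import cv2,numpy as np
for n in ("side","top"):
    cv2.imwrite(f"pics/{n}0.png",vision.grab_frame(n))
    m=vision.camera_model(n); print(n,{k:np.round(v,4).tolist() for k,v in m.items()})
o=sensors.get_obs();print(o)
E
```

```text
pics
side {'K': [[447.2347, 0.0, 323.8281], [0.0, 447.2347, 202.4559], [0.0, 0.0, 1.0]], 'k1': 0.0132, 'R': [[-0.8375, -0.5464, -0.0038], [-0.3015, 0.468, -0.8307], [0.4557, -0.6946, -0.5567]], 't': [477.001, 309.1218, 947.8941]}
top {'K': [[470.154, 0.0, 322.8972], [0.0, 470.154, 204.8125], [0.0, 0.0, 1.0]], 'k1': -0.0919, 'R': [[0.0058, -0.9996, 0.0267], [-0.9951, -0.0084, -0.0987], [0.0989, -0.026, -0.9948]], 't': [-5.4741, 574.8835, 1202.1041]}
{'time_s': 0.1, 'joints': array([-1.25569334e+00,  3.08906818e-01,  1.63508947e+00,  2.78676751e-05,
        1.19971206e+00, -6.97013205e-02]), 'dq': array([-1.24896517e-05, -2.93333115e-04, -3.52485380e-03,  2.58153737e-04,
       -7.16858108e-04,  1.20164134e-03]), 'joint_torque': array([-4.98881818e-04, -4.16406727e+01, -2.77644968e+01, -1.36549074e-04,
        4.06313280e-03,  2.10241931e-07]), 'eef_pos': array([ 234.33441039, -578.50723903,  196.65453128]), 'eef_rot': array([-1.05148275e-03,  9.81548153e-01,  1.91212195e-01, -1.16590809e-04]), 'force': array([-0.44036056,  0.36548602, -1.10218397]), 'ft_torque': array([-0.01961166,  0.05350439, -0.0451975 ]), 'grasp_force': 0.0, 'grip_width': 85.67600746543403}
```

View pics/side0.png

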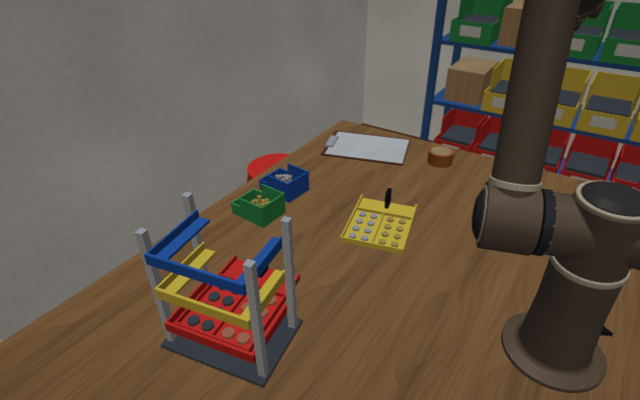

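View pics/top0.png

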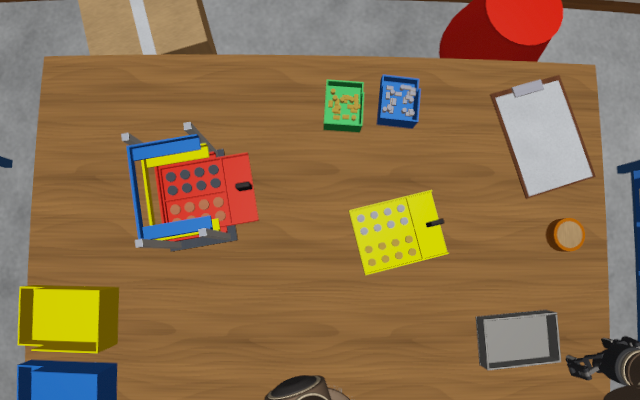

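The side view shows the rack from behind at about (225,290), with the loose tray at (380,225) and its grip at (388,198). In the top view the tray grip is at (435,223), the red grip at (243,187), and the rack mouth faces right (towards -y). I'll enlarge both for exact corners.

Run:
```python
import cv2,numpy as np
t=cv2.imread('pics/top0.png');s=cv2.imread('pics/side0.png')
r=lambda a,k:cv2.resize(a,None,fx=k,fy=k,interpolation=cv2.INTER_CUBIC)
cv2.imwrite('pics/a.png',r(t[110:260,110:270],4))
c=np.zeros((600,800,3),np.uint8)
c[:,:540]=r(s[185:385,130:310],3); c[:255,545:]=r(s[180:265,338:423],3); c[300:,545:]=r(t[180:280,345:447],2.5)[:,:255][:250].repeat(1,0) if 0 else 0
c[300:550,545:800]=r(t[180:280,348:450],2.5)
cv2.imwrite('pics/b.png',c)
```

```text
(no output)
```

View pics/a.png

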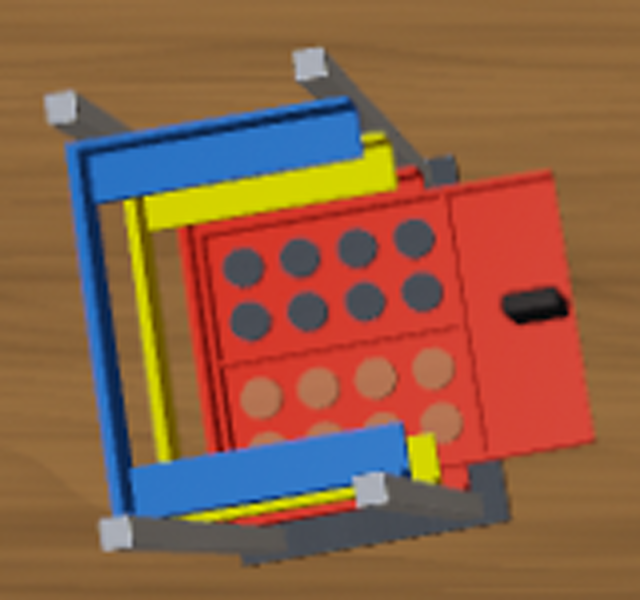

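View pics/b.png

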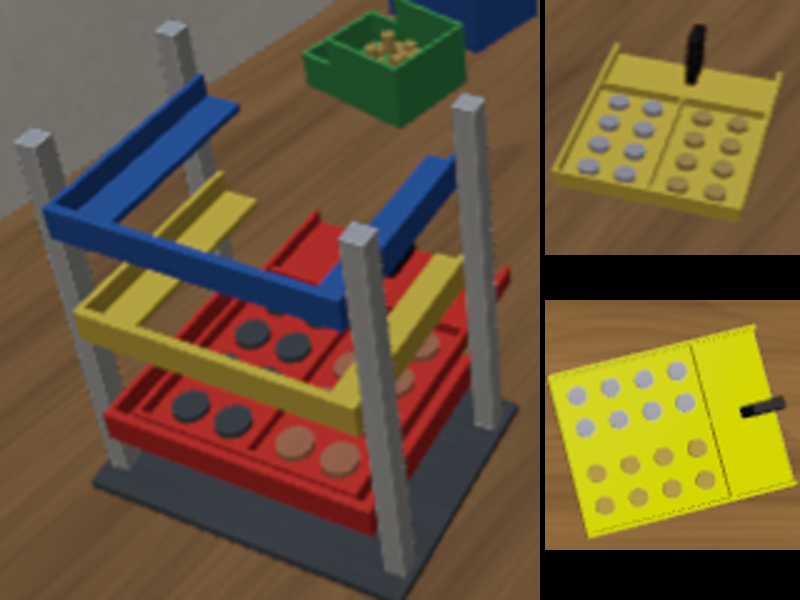

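The top crop shows the ledge corners: yellow mouth at (397,189) and (434,434), blue at (361,152) and (403,423). The side crop shows the same mouth corners at (256,202) and (436,254) for yellow, (239,106) and (430,157) for blue. The tray corners and grip are clear in both views, so I'll fit poses to them.

```bash
cat > h.py <<'E'
import numpy as np
from bench import vision
from scipy.optimize import least_squares
M={n:vision.camera_model(n) for n in("side","top")}
def proj(n,X):
    m=M[n];c=np.asarray(X)@np.array(m["R"]).T+np.array(m["t"]);s=c[:,:2]/c[:,2:]
    s=s*(1+m["k1"]*(s**2).sum(1,keepdims=True));K=np.array(m["K"]);return s@K[:2,:2].T+K[:2,2]
def W(p,L):
    x,y,z,a=p;L=np.asarray(L,float);c,s=np.cos(a),np.sin(a)
    return np.c_[x+c*L[:,0]-s*L[:,1],y+s*L[:,0]+c*L[:,1],z+L[:,2]]
E
python3 - <<'E'
from h import *
A=lambda x,y:((x+.5)/4-.5+110,(y+.5)/4-.5+110)
B=lambda x,y:((x+.5)/3-.5+130,(y+.5)/3-.5+185)
C=lambda x,y:((x-545+.5)/3-.5+338,(y+.5)/3-.5+180)
D=lambda x,y:((x-545+.5)/2.5-.5+348,(y-300+.5)/2.5-.5+180)
def run(F,x0,nm):
    def res(p):
        return np.concatenate([(proj(n,W((p[0],p[1],p[2+k],p[-1]),[L]))-px).ravel() for n,k,L,px in F])
    s=least_squares(res,x0,loss='soft_l1')
    print(nm,np.round(s.x,3));r=res(s.x).reshape(-1,2)
    for f,e in zip(F,r):print(f[0],f[1],f[2],np.round(e,1))
R=[("top",0,(-75,-74,0),A(397,189)),("top",0,(-75,74,0),A(434,434)),("top",0,(75,-74,0),A(148,230)),("top",0,(-75,-104,18),A(385,131)),
("top",1,(-75,-74,0),A(361,152)),("top",1,(-75,74,0),A(403,423)),("top",1,(75,-74,0),A(93,203)),("top",1,(75,74,0),A(130,467)),
("side",0,(-75,-74,0),B(256,202)),("side",0,(-75,74,0),B(436,254)),("side",0,(-75,-104,18),B(222,172)),
("side",1,(-75,-74,0),B(239,106)),("side",1,(-75,74,0),B(430,157)),("side",1,(-75,-104,18),B(203,76))]
run(R,[550,350,150,240,1.5],"rack")
T=[("top",0,(-20,-88,-16),D(755,326)),("top",0,(-20,88,-16),D(797,487)),("top",0,(210,-88,-16),D(548,376)),("top",0,(210,88,-16),D(588,538)),
("top",0,(0,0,28),D(768,405)),("side",0,(0,0,28),C(696,27)),
("side",0,(-20,-88,-16),C(617,45)),("side",0,(-20,88,-16),C(780,75)),("side",0,(210,-88,-32),C(555,185)),("side",0,(210,88,-32),C(740,217))]
run(T,[500,-200,32,1.5],"tray")
E
```

```text
rack [588.96  334.606 151.409 237.566   1.745]
top 0 (-75, -74, 0) [0.1 0.1]
top 0 (-75, 74, 0) [-0.2  0.1]
top 0 (75, -74, 0) [0.5 0.2]
top 0 (-75, -104, 18) [-0.3  0.7]
top 1 (-75, -74, 0) [0.8 1.5]
top 1 (-75, 74, 0) [-0.2  0. ]
top 1 (75, -74, 0) [1.  0.1]
top 1 (75, 74, 0) [0.2 0.3]
side 0 (-75, -74, 0) [ 0.1 -0.3]
side 0 (-75, 74, 0) [-0.2  0.2]
side 0 (-75, -104, 18) [-1.2 -0.1]
side 1 (-75, -74, 0) [ 0.1 -0.1]
side 1 (-75, 74, 0) [-1. -0.]
side 1 (-75, -104, 18) [-1.2 -0.4]
tray [ 528.525 -295.659   30.847    1.82 ]
top 0 (-20, -88, -16) [-0.2 -0.1]
top 0 (-20, 88, -16) [ 0.1 -0.7]
top 0 (210, -88, -16) [-0.1  0.3]
top 0 (210, 88, -16) [0.3 0.4]
top 0 (0, 0, 28) [0.5 0.8]
side 0 (0, 0, 28) [0.1 1.5]
side 0 (-20, -88, -16) [-0.5 -0.7]
side 0 (-20, 88, -16) [ 0.6 -0.9]
side 0 (210, -88, -32) [-1.2 -0.5]
side 0 (210, 88, -32) [-0.4  1.9]
```

Both fits are within about 1 to 2 px:

| Item | Position (mm) | Yaw (rad) |
|---|---|---|
| Tray grip | (528.5, -295.7, ~31) | 1.82 |
| Yellow rails | (589, 334.6), z 151.4 | 1.745 |
| Blue rails | 86 above yellow (in range) | same |

The tray underside comes out at about 0, as it should on the table. Now a helper that gives distances to go in tool axes.

```bash
cat > go.py <<'E'
import sys,numpy as np
from bench import sensors
from scipy.spatial.transform import Rotation as R
# usage: go.py x y z yaw  -> tool-frame shift/turn to a tool-down pose whose tool x has that yaw
x,y,z,a=map(float,sys.argv[1:5]);o=sensors.get_obs()
q=o["eef_rot"];C=R.from_quat([q[1],q[2],q[3],q[0]])
G=R.from_matrix(np.array([[np.cos(a),np.sin(a),0],[np.sin(a),-np.cos(a),0],[0,0,-1]]))
print("shift",np.round(C.inv().apply(np.array([x,y,z])-o["eef_pos"]),1),"turn",np.round((C.inv()*G).as_rotvec(),3))
print(round(o["time_s"],2),np.round(o["eef_pos"],1),"F",np.round(o["force"],1),"w",round(o["grip_width"],1),"g",round(o["grasp_force"],1),"q",np.round(o["joints"],2))
E
python3 go.py 528.5 -295.7 140 1.82
```

```text
shift [ 378.8 -151.6   57. ] turn [-0.002 -0.002 -1.435]
0.1 [ 234.3 -578.5  196.7] F [-0.4  0.4 -1.1] w 85.7 g 0.0 q [-1.26  0.31  1.64  0.    1.2  -0.07]
```

```bash
python3 -m creep '[{"dx":38,"dy":-15,"dz":6,"rz":-0.144,"jaw":0},{"dx":76,"dy":-30,"dz":11,"rz":-0.288,"jaw":0},{"dx":114,"dy":-45,"dz":17,"rz":-0.43,"jaw":0},{"dx":152,"dy":-60,"dz":23,"rz":-0.574,"jaw":0},{"dx":190,"dy":-76,"dz":28,"rz":-0.718,"jaw":0}]'; python3 go.py 528.5 -295.7 140 1.82
```

```text
shift [ 378.8 -151.6   57. ] turn [-0.002 -0.002 -1.435]
0.1 [ 234.3 -578.5  196.7] F [-0.4  0.4 -1.1] w 85.7 g 0.0 q [-1.26  0.31  1.64  0.    1.2  -0.07]invalid input
```

The call was refused. Possibly every key is needed, so I'll try full rows.

```bash
python3 -m creep '[{"jaw":0,"dx":38,"dy":-15,"dz":6,"rx":0,"ry":0,"rz":-0.144},{"jaw":0,"dx":76,"dy":-30,"dz":11,"rx":0,"ry":0,"rz":-0.288},{"jaw":0,"dx":114,"dy":-45,"dz":17,"rx":0,"ry":0,"rz":-0.43},{"jaw":0,"dx":152,"dy":-60,"dz":23,"rx":0,"ry":0,"rz":-0.574},{"jaw":0,"dx":190,"dy":-76,"dz":28,"rx":0,"ry":0,"rz":-0.718}]'; python3 go.py 528.5 -295.7 140 1.82
```

```text
time_s: 0.6
eef_pos: [382.8, -436.0, 168.9]
eef_rot: [-0.001, 0.85, 0.526, -0.0]
force: [-0.1, 0.4, 0.6]
grip_width: 85.5
grasp_force: 0.0
shift [190.5  67.9  28.9] turn [-0.001 -0.001 -0.712]
0.6 [ 382.8 -436.   168.9] F [-0.1  0.4  0.6] w 85.5 g 0.0 q [-0.93  0.25  1.77  0.    1.12 -0.46]
```

```bash
python3 -m creep '[{"jaw":0,"dx":38,"dy":14,"dz":6,"rx":0,"ry":0,"rz":-0.142},{"jaw":0,"dx":76,"dy":27,"dz":12,"rx":0,"ry":0,"rz":-0.284},{"jaw":0,"dx":114,"dy":41,"dz":18,"rx":0,"ry":0,"rz":-0.426},{"jaw":0,"dx":152,"dy":54,"dz":24,"rx":0,"ry":0,"rz":-0.57},{"jaw":0,"dx":190,"dy":68,"dz":29,"rx":0,"ry":0,"rz":-0.712}]'; python3 go.py 528.5 -295.7 15 1.82
```

```text
time_s: 1.1
eef_pos: [529.0, -297.0, 139.8]
eef_rot: [-0.001, 0.613, 0.79, -0.0]
force: [0.6, -0.5, -0.3]
grip_width: 85.3
grasp_force: 0.0
shift [  1.2  -0.  124.8] turn [-0.001 -0.001  0.001]
1.1 [ 529.  -297.   139.8] F [ 0.6 -0.5 -0.3] w 85.3 g 0.0 q [-0.58  0.33  1.73 -0.    1.08 -0.83]
```

```bash
python3 -m creep '[{"jaw":0,"dx":1,"dy":0,"dz":40,"rx":0,"ry":0,"rz":0},{"jaw":0,"dx":1,"dy":0,"dz":80,"rx":0,"ry":0,"rz":0},{"jaw":0,"dx":1,"dy":0,"dz":110,"rx":0,"ry":0,"rz":0},{"jaw":0,"dx":1,"dy":0,"dz":124,"rx":0,"ry":0,"rz":0},{"jaw":0,"dx":1,"dy":0,"dz":124,"rx":0,"ry":0,"rz":0}]'; python3 go.py 528.5 -295.7 15 1.82
python3 - <<'E'
from bench import vision
import cv2,numpy as np
s=vision.grab_frame("side");t=vision.grab_frame("top")
r=lambda a,k:cv2.resize(a,None,fx=k,fy=k,interpolation=cv2.INTER_CUBIC)
cv2.imwrite('pics/c.png',np.hstack([r(s[140:270,330:450],3.2),r(t[160:290,345:465],3.2)]))
E
```

```text
time_s: 1.6
eef_pos: [526.0, -296.2, 14.0]
eef_rot: [-0.003, 0.616, 0.788, -0.0]
force: [0.7, 0.2, 0.8]
grip_width: 85.7
grasp_force: 0.0
shift [-0.1  2.5 -1. ] turn [-0.004 -0.004 -0.005]
1.6 [ 526.  -296.2   14. ] F [0.7 0.2 0.8] w 85.7 g 0.0 q [-0.58  0.5   1.79  0.    0.86 -0.83]
```

View pics/c.png

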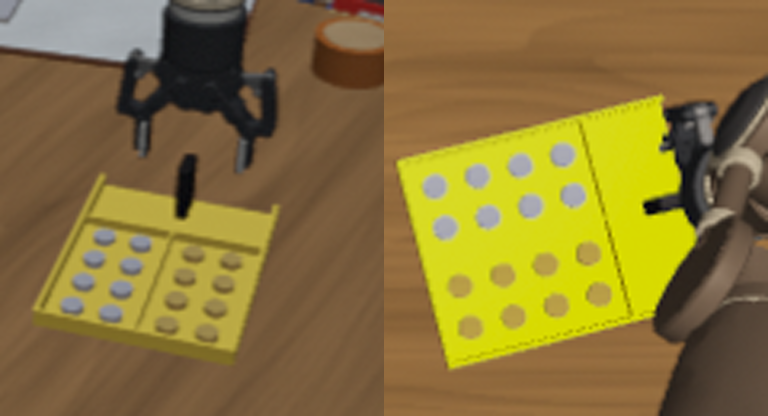

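The grip is at (185,185) in the side crop, but the open fingertips at (140,150) and (243,165) sit behind it. In the top view the gripper is right of the grip too. I'll check where the fingertips project.

```bash
python3 - <<'E'
from h import *
p=(526,-296.2,14,1.82)
L=[(0,42,13),(0,-42,13),(0,0,0)]
print((proj("side",W(p,L))-[330,140])*3.2)
print((proj("top",W(p,L))-[345,160])*3.2+[384,0])
# triangulate observed tips in side at plane: solve for tip midpoint using assumed z / shift
tips=np.array([[140,152],[243,167]])/3.2+[330,140]
def res(q):return (proj("side",W((q[0],q[1],q[2],1.82),[(0,-42,0),(0,42,0)]))-tips).ravel()
for z in(15,27,40,60):
    s=least_squares(lambda q:res((q[0],q[1],z)),[526,-296]);print(z,s.x.round(1),s.cost.round(2))
E
python3 go.py 528.5 -295.7 15 1.82
```

```text
[[229.48892726 196.60843026]
 [143.47430097 181.36586017]
 [185.09538584 200.13855369]]
[[683.08351681 254.99495359]
 [656.85723007 156.34402135]
 [665.90502163 206.45997108]]
15 [ 552.7 -363.9] 10.63
27 [ 545.1 -346.2] 9.34
40 [ 536.8 -327.1] 8.0
60 [ 524.1 -297.6] 6.07
shift [2.7 0.1 2.6] turn [ 0.001  0.001 -0.005]
1.7 [ 529.1 -298.3   17.6] F [-0.1 -0.4  0.7] w 85.2 g 0.0 q [-0.59  0.5   1.78  0.    0.86 -0.83]
```

Tips seem to be about 45 mm higher than the reported TCP. I'll take a fresh frame, in case the arm had not settled, with the start frame next to it for the same tip check.

```bash
python3 - <<'E'
from h import *
import cv2
s=vision.grab_frame("side")
r=lambda a,k:cv2.resize(a,None,fx=k,fy=k,interpolation=cv2.INTER_CUBIC)
a=r(s[140:270,330:450],4)
for L,c in(((0,0,0),(0,0,255)),((0,42,13),(0,255,0)),((0,-42,13),(0,255,0)),((0,0,100),(255,0,255)),((0,0,200),(255,0,0))):
    q=(proj("side",W((528,-297,15,1.82),[L]))[0]-[330,140])*4
    cv2.circle(a,tuple(int(v) for v in q),4,c,-1)
cv2.imwrite('pics/d.png',a)
E
python3 go.py 528.5 -295.7 15 1.82
```

```text
shift [ 3.4 -0.5  3.5] turn [ 0.002  0.002 -0.005]
1.75 [ 529.7 -298.8   18.5] F [-0.1  0.3  0.6] w 85.7 g 0.0 q [-0.59  0.49  1.78 -0.    0.86 -0.83]
```

View pics/d.png

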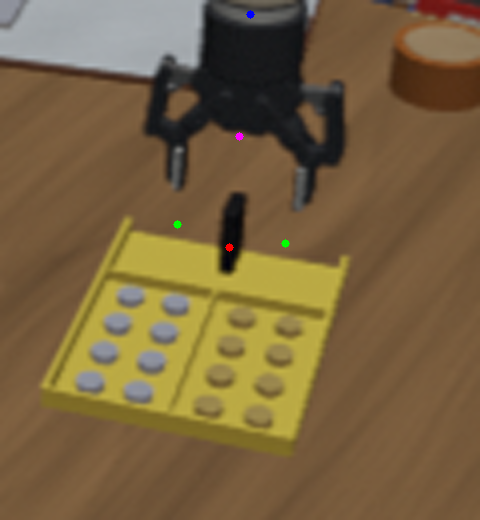

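The side view alone can't tell "higher" from "farther back". I'll overlay both hypotheses on the top view to decide.

```bash
python3 - <<'E'
from h import *
import cv2
s=vision.grab_frame("top")
a=cv2.resize(s[170:270,400:500],None,fx=6,fy=6,interpolation=cv2.INTER_CUBIC)
a=cv2.convertScaleAbs(a,alpha=1.5,beta=30)
for p,c in(((528,-297,58,1.82),(0,255,0)),((545,-346,27,1.82),(255,0,255))):
  for L,k in(((0,42,0),3),((0,-42,0),3),((0,38,61),6),((0,-38,61),6)):
    q=(proj("top",W(p,[L]))[0]-[400,170])*6
    cv2.circle(a,tuple(int(v) for v in q),k,c,-1)
cv2.imwrite('pics/e.png',a)
E
python3 go.py 528.5 -295.7 15 1.82
```

```text
shift [ 3.6 -0.7  3.9] turn [ 0.003  0.003 -0.006]
1.8 [ 530.  -299.    18.9] F [0.5 0.3 0.6] w 85.6 g 0.0 q [-0.59  0.49  1.78  0.    0.86 -0.83]
```

View pics/e.png

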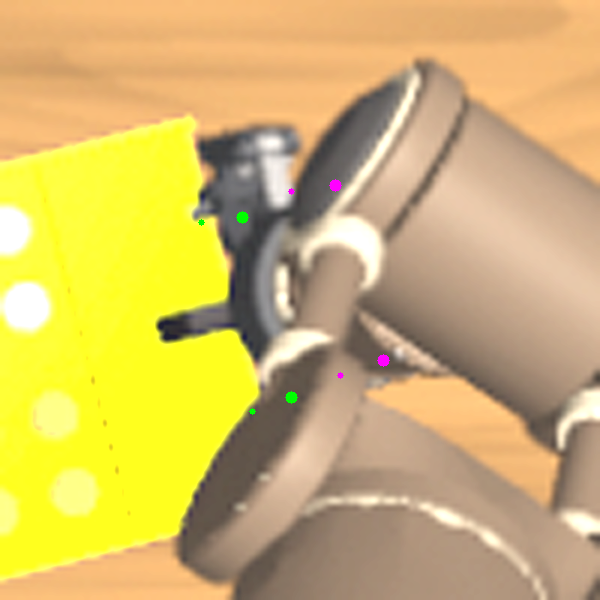

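The green marks (tips at z≈58, no horizontal error) land on the real fingertip at (197,215). So the gripper is right horizontally but about 30 mm higher than reported, and I'll lower it slowly while watching force.

```bash
python3 -m creep '[{"jaw":0,"dx":2,"dy":0,"dz":5,"rx":0,"ry":0,"rz":0},{"jaw":0,"dx":3,"dy":0,"dz":10,"rx":0,"ry":0,"rz":0},{"jaw":0,"dx":3,"dy":0,"dz":14,"rx":0,"ry":0,"rz":0},{"jaw":0,"dx":3,"dy":0,"dz":14,"rx":0,"ry":0,"rz":0},{"jaw":0,"dx":3,"dy":0,"dz":14,"rx":0,"ry":0,"rz":0}]'; python3 go.py 528.5 -295.7 15 1.82;python3 - <<'E'
from h import *
import cv2
s=vision.grab_frame("side")
cv2.imwrite('pics/f.png',cv2.resize(s[140:270,330:450],None,fx=4,fy=4,interpolation=cv2.INTER_CUBIC))
E
```

```text
time_s: 2.3
eef_pos: [527.4, -294.6, 2.5]
eef_rot: [-0.0, 0.616, 0.788, -0.0]
force: [0.2, -0.9, -0.0]
grip_width: 85.2
grasp_force: 0.0
shift [ -1.3   0.8 -12.5] turn [-0.    -0.    -0.005]
2.3 [ 527.4 -294.6    2.5] F [ 0.2 -0.9 -0. ] w 85.2 g 0.0 q [-0.58  0.51  1.79  0.    0.84 -0.83]
```

View pics/f.png

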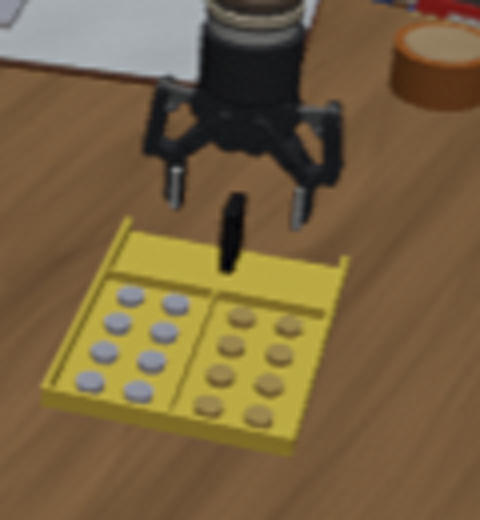

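The tips are now at (176,207) and (299,226), z≈43 and still no contact. I'll go down another 13, then close.

```bash
python3 -m creep '[{"jaw":0,"dx":0,"dy":0,"dz":5,"rx":0,"ry":0,"rz":0},{"jaw":0,"dx":-1,"dy":1,"dz":9,"rx":0,"ry":0,"rz":0},{"jaw":0,"dx":-1,"dy":1,"dz":13,"rx":0,"ry":0,"rz":0},{"jaw":0,"dx":-1,"dy":1,"dz":13,"rx":0,"ry":0,"rz":0},{"jaw":0,"dx":-1,"dy":1,"dz":13,"rx":0,"ry":0,"rz":0}]'; python3 go.py 528.5 -295.7 15 1.82
```

```text
time_s: 2.85
eef_pos: [528.6, -295.4, -10.6]
eef_rot: [-0.0, 0.616, 0.788, -0.0]
force: [0.4, -0.4, -0.4]
grip_width: 85.6
grasp_force: 0.0
shift [ -0.3  -0.2 -25.6] turn [-0.    -0.001 -0.005]
2.85 [ 528.6 -295.4  -10.6] F [ 0.4 -0.4 -0.4] w 85.6 g 0.0 q [-0.58  0.54  1.79  0.    0.81 -0.83]
```

Reported TCP is -10.6 with no contact, which confirms the z offset of about 27 mm. Closing.

```bash
python3 -m creep '[{"jaw":1,"dx":0,"dy":0,"dz":0,"rx":0,"ry":0,"rz":0},{"jaw":1,"dx":0,"dy":0,"dz":0,"rx":0,"ry":0,"rz":0},{"jaw":1,"dx":0,"dy":0,"dz":0,"rx":0,"ry":0,"rz":0},{"jaw":1,"dx":0,"dy":0,"dz":0,"rx":0,"ry":0,"rz":0},{"jaw":1,"dx":0,"dy":0,"dz":0,"rx":0,"ry":0,"rz":0}]' 80;python3 -m creep '[{"jaw":1,"dx":0,"dy":0,"dz":0,"rx":0,"ry":0,"rz":0},{"jaw":1,"dx":0,"dy":0,"dz":0,"rx":0,"ry":0,"rz":0}]'; python3 go.py 528.5 -295.7 15 1.82
```

```text
time_s: 3.35
eef_pos: [529.0, -295.5, -9.9]
eef_rot: [0.0, 0.616, 0.788, 0.0]
force: [-4.0, 3.8, 5.7]
grip_width: 13.0
grasp_force: 79.7
time_s: 3.55
eef_pos: [529.2, -295.8, -9.9]
eef_rot: [0.0, 0.616, 0.788, 0.0]
force: [-0.1, -0.1, 1.2]
grip_width: 13.3
grasp_force: 78.3
shift [  0.2  -0.6 -24.9] turn [ 0.001  0.001 -0.005]
3.55 [ 529.2 -295.8   -9.9] F [-0.1 -0.1  1.2] w 13.3 g 78.3 q [-0.58  0.54  1.79  0.    0.81 -0.83]
```

Gripped at 13 mm. Lifting.

```bash
python3 -m creep '[{"jaw":1,"dx":0,"dy":0,"dz":-8,"rx":0,"ry":0,"rz":0},{"jaw":1,"dx":0,"dy":0,"dz":-25,"rx":0,"ry":0,"rz":0},{"jaw":1,"dx":0,"dy":0,"dz":-45,"rx":0,"ry":0,"rz":0},{"jaw":1,"dx":0,"dy":0,"dz":-65,"rx":0,"ry":0,"rz":0},{"jaw":1,"dx":0,"dy":0,"dz":-80,"rx":0,"ry":0,"rz":0}]';python3 -m creep '[{"jaw":1,"dx":0,"dy":0,"dz":-20,"rx":0,"ry":0,"rz":0},{"jaw":1,"dx":0,"dy":0,"dz":-40,"rx":0,"ry":0,"rz":0},{"jaw":1,"dx":0,"dy":0,"dz":-60,"rx":0,"ry":0,"rz":0},{"jaw":1,"dx":0,"dy":0,"dz":-78,"rx":0,"ry":0,"rz":0},{"jaw":1,"dx":0,"dy":0,"dz":-82,"rx":0,"ry":0,"rz":0}]'; python3 go.py 643.5 24.3 152 1.745
```

```text
time_s: 4.05
eef_pos: [529.5, -296.0, 72.2]
eef_rot: [0.001, 0.616, 0.788, 0.0]
force: [-0.4, 0.0, -2.0]
grip_width: 12.9
grasp_force: 78.0
time_s: 4.55
eef_pos: [530.4, -296.6, 155.2]
eef_rot: [0.003, 0.616, 0.788, 0.0]
force: [0.6, -1.1, -1.7]
grip_width: 13.4
grasp_force: 78.0
shift [284.1 187.3   2.7] turn [0.004 0.004 0.07 ]
4.55 [ 530.4 -296.6  155.2] F [ 0.6 -1.1 -1.7] w 13.4 g 78.0 q [-0.58  0.31  1.72 -0.    1.1  -0.83]
```

```bash
python3 -m creep '[{"jaw":1,"dx":20,"dy":13,"dz":0,"rx":0,"ry":0,"rz":0.007},{"jaw":1,"dx":50,"dy":33,"dz":0,"rx":0,"ry":0,"rz":0.014},{"jaw":1,"dx":80,"dy":53,"dz":0,"rx":0,"ry":0,"rz":0.021},{"jaw":1,"dx":112,"dy":74,"dz":0,"rx":0,"ry":0,"rz":0.028},{"jaw":1,"dx":142,"dy":94,"dz":0,"rx":0,"ry":0,"rz":0.035}]';python3 -m creep '[{"jaw":1,"dx":30,"dy":20,"dz":0,"rx":0,"ry":0,"rz":0.007},{"jaw":1,"dx":60,"dy":40,"dz":0,"rx":0,"ry":0,"rz":0.014},{"jaw":1,"dx":90,"dy":60,"dz":0,"rx":0,"ry":0,"rz":0.021},{"jaw":1,"dx":115,"dy":75,"dz":0,"rx":0,"ry":0,"rz":0.028},{"jaw":1,"dx":125,"dy":82,"dz":0,"rx":0,"ry":0,"rz":0.035}]'; python3 go.py 643.5 24.3 152 1.745
```

```text
time_s: 5.05
eef_pos: [585.2, -133.4, 151.1]
eef_rot: [-0.001, 0.63, 0.777, -0.0]
force: [0.9, -0.3, -2.9]
grip_width: 13.1
grasp_force: 78.0
time_s: 5.55
eef_pos: [639.8, 7.1, 151.0]
eef_rot: [-0.001, 0.642, 0.767, -0.0]
force: [-0.0, -0.2, -3.0]
grip_width: 12.9
grasp_force: 78.1
shift [16.3  6.7 -1. ] turn [-0.001 -0.001  0.002]
5.55 [639.8   7.1 151. ] F [-0.  -0.2 -3. ] w 12.9 g 78.1 q [-0.06  0.38  1.63  0.    1.13 -0.23]
```

```bash
python3 -m creep '[{"jaw":1,"dx":0,"dy":6,"dz":-1,"rx":0,"ry":0,"rz":0},{"jaw":1,"dx":0,"dy":6,"dz":-1,"rx":0,"ry":0,"rz":0},{"jaw":1,"dx":0,"dy":6,"dz":-1,"rx":0,"ry":0,"rz":0}]'
python3 - <<'E'
from h import *
from bench import sensors
import cv2
o=sensors.get_obs();e=o["eef_pos"];q=o["eef_rot"];a=2*np.arctan2(q[2],q[1]);print(e.round(1),a)
S,T=vision.grab_frame("side"),vision.grab_frame("top")
def d(n,im,x0,y0,w,h,k):
    c=cv2.resize(im[y0:y0+h,x0:x0+w],None,fx=k,fy=k,interpolation=cv2.INTER_CUBIC)
    for L,col in(((210,-88,0),(0,0,255)),((210,88,0),(0,0,255)),((210,-88,16),(0,255,0)),((210,88,16),(0,255,0)),((-20,-88,16),(255,0,255)),((-20,88,16),(255,0,255))):
        p=(proj(n,W((e[0],e[1],e[2]+9.9,a),[L]))[0]-[x0,y0]+.5)*k-.5
        cv2.circle(c,tuple(int(v) for v in p),2,col,-1)
    return c
x=d("side",S,180,130,200,230,2.5);y=d("top",T,200,110,100,190,3)
h=max(x.shape[0],y.shape[0]);c=np.zeros((h,x.shape[1]+y.shape[1],3),np.uint8);c[:x.shape[0],:x.shape[1]]=x;c[:y.shape[0],x.shape[1]:]=y
cv2.imwrite('pics/g.png',c);print(c.shape)
E
```

```text
time_s: 5.85
eef_pos: [645.6, 3.8, 152.6]
eef_rot: [-0.0, 0.643, 0.766, -0.001]
force: [0.4, -1.1, -3.4]
grip_width: 13.1
grasp_force: 78.1
[645.6   3.8 152.6] 1.74366851292328
(575, 800, 3)
```

View pics/g.png

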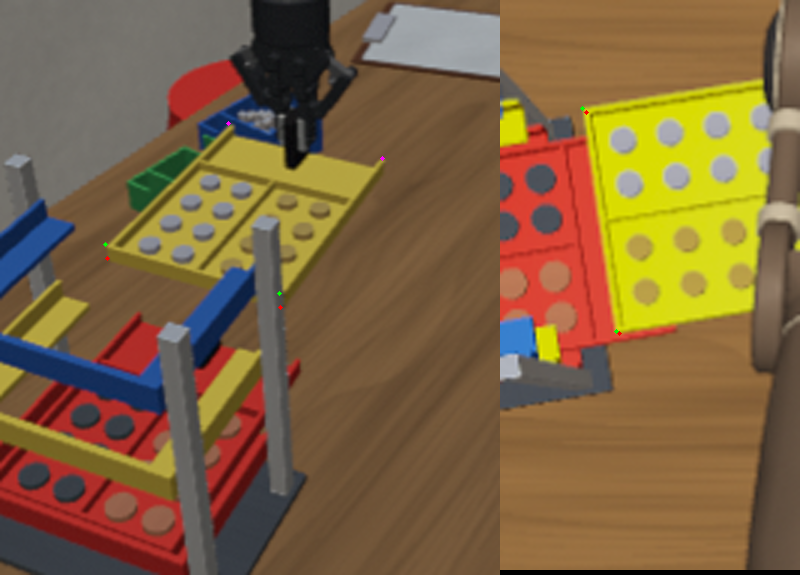

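The predicted tray corners match in both views: top (586,110) and (618,333), side (107,248). The tray is level with its underside at about 162, so it's aligned with the yellow rails and well clear of the red tray. Inserting next.

```bash
python3 go.py 615.9 182 147 1.745; python3 -m creep '[{"jaw":1,"dx":12,"dy":0,"dz":3,"rx":0,"ry":0,"rz":0},{"jaw":1,"dx":30,"dy":0,"dz":4,"rx":0,"ry":0,"rz":0},{"jaw":1,"dx":45,"dy":0,"dz":5,"rx":0,"ry":0,"rz":0},{"jaw":1,"dx":60,"dy":0,"dz":5,"rx":0,"ry":0,"rz":0},{"jaw":1,"dx":72,"dy":0,"dz":5,"rx":0,"ry":0,"rz":0}]'; python3 go.py 615.9 182 147 1.745
```

```text
shift [180.6   1.4   5.6] turn [-0.001  0.    -0.002]
5.95 [645.4   3.8 152.6] F [ 0.3 -0.4 -1.5] w 12.8 g 78.1 q [-0.06  0.39  1.62 -0.    1.13 -0.23]
time_s: 6.45
eef_pos: [632.9, 78.4, 147.7]
eef_rot: [-0.0, 0.642, 0.766, 0.0]
force: [-0.8, -0.7, -2.1]
grip_width: 13.4
grasp_force: 78.1
shift [104.9   1.4   0.8] turn [-0.    -0.     0.001]
6.45 [632.9  78.4 147.7] F [-0.8 -0.7 -2.1] w 13.4 g 78.1 q [ 0.05  0.38  1.64  0.    1.12 -0.12]
```

```bash
python3 -m creep '[{"jaw":1,"dx":12,"dy":1,"dz":0,"rx":0,"ry":0,"rz":0},{"jaw":1,"dx":25,"dy":1,"dz":0,"rx":0,"ry":0,"rz":0},{"jaw":1,"dx":38,"dy":1,"dz":0,"rx":0,"ry":0,"rz":0},{"jaw":1,"dx":50,"dy":1,"dz":0,"rx":0,"ry":0,"rz":0},{"jaw":1,"dx":60,"dy":1,"dz":0,"rx":0,"ry":0,"rz":0}]';  python3 -m creep '[{"jaw":1,"dx":12,"dy":0,"dz":0,"rx":0,"ry":0,"rz":0},{"jaw":1,"dx":24,"dy":0,"dz":0,"rx":0,"ry":0,"rz":0},{"jaw":1,"dx":35,"dy":0,"dz":0,"rx":0,"ry":0,"rz":0},{"jaw":1,"dx":42,"dy":0,"dz":0,"rx":0,"ry":0,"rz":0},{"jaw":1,"dx":42,"dy":0,"dz":0,"rx":0,"ry":0,"rz":0}]';python3 go.py 612.4 201.7 141.5 1.745
```

```text
time_s: 6.95
eef_pos: [623.8, 136.6, 147.8]
eef_rot: [-0.0, 0.643, 0.766, 0.0]
force: [0.8, -0.2, -2.3]
grip_width: 13.2
grasp_force: 78.1
time_s: 7.45
eef_pos: [616.5, 178.0, 147.8]
eef_rot: [-0.0, 0.643, 0.766, 0.0]
force: [0.3, -0.4, -2.2]
grip_width: 13.3
grasp_force: 78.1
shift [24.1  0.1  6.3] turn [-0.    -0.     0.001]
7.45 [616.5 178.  147.8] F [ 0.3 -0.4 -2.2] w 13.3 g 78.1 q [0.21 0.39 1.63 0.   1.12 0.04]
```

Lowering slowly until the tray rests on the ledges.

```bash
python3 -m creep '[{"jaw":1,"dx":5,"dy":0,"dz":1.5,"rx":0,"ry":0,"rz":0},{"jaw":1,"dx":10,"dy":0,"dz":3,"rx":0,"ry":0,"rz":0},{"jaw":1,"dx":10,"dy":0,"dz":4,"rx":0,"ry":0,"rz":0},{"jaw":1,"dx":10,"dy":0,"dz":5,"rx":0,"ry":0,"rz":0},{"jaw":1,"dx":10,"dy":0,"dz":5,"rx":0,"ry":0,"rz":0}]';python3 -m creep '[{"jaw":1,"dx":0,"dy":0,"dz":1,"rx":0,"ry":0,"rz":0},{"jaw":1,"dx":0,"dy":0,"dz":1,"rx":0,"ry":0,"rz":0}]';python3 -m creep '[{"jaw":1,"dx":0,"dy":0,"dz":1,"rx":0,"ry":0,"rz":0},{"jaw":1,"dx":0,"dy":0,"dz":1,"rx":0,"ry":0,"rz":0}]'
```

```text
time_s: 7.95
eef_pos: [615.2, 187.3, 144.1]
eef_rot: [-0.0, 0.643, 0.766, 0.001]
force: [-3.1, 0.6, 3.9]
grip_width: 12.9
grasp_force: 79.0
time_s: 8.15
eef_pos: [615.3, 187.2, 143.8]
eef_rot: [-0.0, 0.643, 0.766, 0.001]
force: [-3.5, -0.6, 6.5]
grip_width: 13.5
grasp_force: 79.8
time_s: 8.35
eef_pos: [615.3, 187.1, 143.6]
eef_rot: [-0.0, 0.643, 0.766, 0.001]
force: [-5.1, -1.7, 10.2]
grip_width: 13.2
grasp_force: 80.2
```

Contact on the ledges at about 144. I'll ease off 1.5 mm and push in to the stop.

```bash
python3 -m creep '[{"jaw":1,"dx":2,"dy":0,"dz":-2,"rx":0,"ry":0,"rz":0},{"jaw":1,"dx":4,"dy":0,"dz":-2,"rx":0,"ry":0,"rz":0},{"jaw":1,"dx":7,"dy":0,"dz":-2,"rx":0,"ry":0,"rz":0},{"jaw":1,"dx":10,"dy":0,"dz":-2,"rx":0,"ry":0,"rz":0},{"jaw":1,"dx":11,"dy":0,"dz":-2,"rx":0,"ry":0,"rz":0}]';python3 -m creep '[{"jaw":1,"dx":1,"dy":0,"dz":0,"rx":0,"ry":0,"rz":0},{"jaw":1,"dx":2,"dy":0,"dz":0,"rx":0,"ry":0,"rz":0}]';python3 go.py 612.4 201.7 141.5 1.745
```

```text
time_s: 8.85
eef_pos: [615.0, 196.3, 144.5]
eef_rot: [0.002, 0.643, 0.766, 0.001]
force: [0.3, -4.2, 6.5]
grip_width: 13.0
grasp_force: 79.3
time_s: 9.05
eef_pos: [614.8, 198.1, 144.5]
eef_rot: [0.002, 0.643, 0.766, 0.0]
force: [1.7, -4.4, 6.1]
grip_width: 13.1
grasp_force: 79.3
shift [ 4.  -1.7  3. ] turn [ 0.003  0.003 -0.   ]
9.05 [614.8 198.1 144.5] F [ 1.7 -4.4  6.1] w 13.1 g 79.3 q [ 0.25  0.4   1.63 -0.    1.11  0.07]
```

```bash
for i in 1; do python3 -m creep '[{"jaw":1,"dx":1,"dy":0,"dz":0,"rx":0,"ry":0,"rz":0},{"jaw":1,"dx":2,"dy":0,"dz":0,"rx":0,"ry":0,"rz":0},{"jaw":1,"dx":3,"dy":0,"dz":0,"rx":0,"ry":0,"rz":0}]'; done; python3 -m creep '[{"jaw":1,"dx":1,"dy":0,"dz":0,"rx":0,"ry":0,"rz":0},{"jaw":1,"dx":2,"dy":0,"dz":0,"rx":0,"ry":0,"rz":0}]'
```

```text
time_s: 9.35
eef_pos: [614.3, 201.0, 144.5]
eef_rot: [0.002, 0.643, 0.766, 0.0]
force: [0.6, -3.8, 7.2]
grip_width: 12.9
grasp_force: 79.3
time_s: 9.55
eef_pos: [614.5, 201.6, 144.5]
eef_rot: [0.003, 0.643, 0.766, -0.0]
force: [2.9, -8.8, 5.8]
grip_width: 13.1
grasp_force: 79.2
```

Resistance is rising at y≈201.6, where home was predicted (201.7). A little more to confirm the stop.

```bash
python3 -m creep '[{"jaw":1,"dx":1,"dy":0,"dz":0,"rx":0,"ry":0,"rz":0},{"jaw":1,"dx":2,"dy":0,"dz":0,"rx":0,"ry":0,"rz":0},{"jaw":1,"dx":2,"dy":0,"dz":0,"rx":0,"ry":0,"rz":0}]';python3 go.py 612.4 201.7 141.5 1.745
```

```text
time_s: 9.85
eef_pos: [614.7, 201.6, 144.5]
eef_rot: [0.004, 0.643, 0.766, -0.001]
force: [4.1, -11.7, 5.2]
grip_width: 12.7
grasp_force: 79.4
shift [ 0.5 -2.3  3. ] turn [0.004 0.008 0.   ]
9.85 [614.7 201.6 144.5] F [  4.1 -11.7   5.2] w 12.7 g 79.4 q [ 0.25  0.4   1.63 -0.01  1.11  0.08]
```

It's against the stop: push force rose to 12 N with no motion. Releasing.

```bash
python3 -m creep '[{"jaw":0,"dx":0,"dy":0,"dz":0,"rx":0,"ry":0,"rz":0},{"jaw":0,"dx":0,"dy":0,"dz":0,"rx":0,"ry":0,"rz":0},{"jaw":0,"dx":0,"dy":0,"dz":0,"rx":0,"ry":0,"rz":0},{"jaw":0,"dx":0,"dy":0,"dz":0,"rx":0,"ry":0,"rz":0},{"jaw":0,"dx":0,"dy":0,"dz":0,"rx":0,"ry":0,"rz":0}]';python3 go.py 612.4 201.7 141.5 1.745
```

```text
time_s: 10.35
eef_pos: [611.3, 206.8, 142.4]
eef_rot: [-0.0, 0.643, 0.766, -0.0]
force: [0.1, 0.6, 0.2]
grip_width: 83.7
grasp_force: 0.0
shift [-5.2  0.2  0.9] turn [-0. -0.  0.]
10.35 [611.3 206.8 142.4] F [0.1 0.6 0.2] w 83.7 g 0.0 q [0.26 0.4  1.63 0.   1.11 0.08]
```

```bash
python3 -m creep '[{"jaw":0,"dx":-8,"dy":0,"dz":-15,"rx":0,"ry":0,"rz":0},{"jaw":0,"dx":-10,"dy":0,"dz":-45,"rx":0,"ry":0,"rz":0},{"jaw":0,"dx":-20,"dy":0,"dz":-85,"rx":0,"ry":0,"rz":0},{"jaw":0,"dx":-50,"dy":0,"dz":-115,"rx":0,"ry":0,"rz":0},{"jaw":0,"dx":-90,"dy":0,"dz":-120,"rx":0,"ry":0,"rz":0}]';python3 -m creep '[{"jaw":0,"dx":-40,"dy":10,"dz":0,"rx":0,"ry":0,"rz":0},{"jaw":0,"dx":-80,"dy":20,"dz":0,"rx":0,"ry":0,"rz":0},{"jaw":0,"dx":-120,"dy":30,"dz":0,"rx":0,"ry":0,"rz":0},{"jaw":0,"dx":-160,"dy":40,"dz":0,"rx":0,"ry":0,"rz":0},{"jaw":0,"dx":-200,"dy":50,"dz":0,"rx":0,"ry":0,"rz":0}]'
python3 - <<'E'
from h import *
import cv2
S,T=vision.grab_frame("side"),vision.grab_frame("top")
r=lambda a,k:cv2.resize(a,None,fx=k,fy=k,interpolation=cv2.INTER_CUBIC)
x=r(S[185:385,130:310],2.4);y=r(T[110:260,110:270],2.4)
c=np.zeros((480,x.shape[1]+y.shape[1],3),np.uint8)
x=x[:,:416];
c=np.zeros((480,800,3),np.uint8);c[:,:416]=x;c[:360,416:]=y
def d(n,L,f):
    p=f(proj(n,W((588.96,334.6,151.4,1.745),[L]))[0]);cv2.circle(c,tuple(int(v) for v in p),2,(255,0,255),-1)
for L in((75,-88,16),(75,88,16),(-155,-88,16),(-155,88,16),(-135,0,60)):
    d("side",L,lambda p:(p-[130,185])*2.4);d("top",L,lambda p:(p-[110,110])*2.4+[416,0])
cv2.imwrite('pics/h.png',c)
E
```

```text
time_s: 10.85
eef_pos: [630.6, 118.6, 270.4]
eef_rot: [0.004, 0.642, 0.767, 0.004]
force: [0.9, 0.1, 0.3]
grip_width: 85.6
grasp_force: 0.0
time_s: 11.35
eef_pos: [711.7, -72.7, 264.4]
eef_rot: [0.001, 0.643, 0.766, 0.0]
force: [0.5, 0.7, -0.1]
grip_width: 85.5
grasp_force: 0.0
```

View pics/h.png

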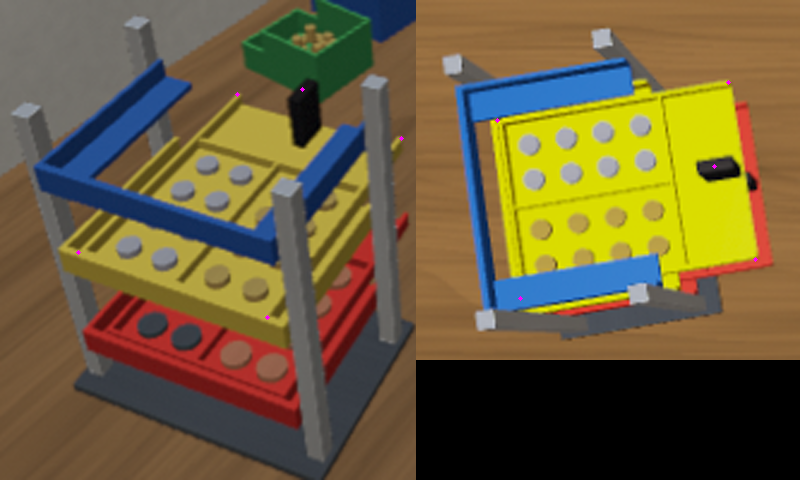

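The tray's corners coincide with the predicted home marks: grip-end corners at (729,83) and (755,260) in the top view, grip top at (302,90) in the side view. It is level on both yellow rails and against the stop, and the red tray hasn't moved.

```bash
python3 -c "
from bench import ctrl;print(ctrl.close_job())"
```

```text
the job is handed in; nothing more can be done
None
```

The yellow tray is fully home against the stop, level on the yellow rails and released; the red tray was left where it was, and the job was handed in at about 11.5 s of the 54 s allowed (no verdict was returned).

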